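Hold the comb over its reed plate

TASK

Pick up the long harmonica comb, lift it over the top of the three brass plates standing in the slotted maple stand, and hold it level about 10 mm above the long reed plate that lies on the steel bench block, lined up with the plate outline over outline and with the comb's long-channel end over the plate's long-reed end, so that I can start the screws. Do not let the comb touch the plate or the block, do not bump the stand, and leave everything else where it lies. Finish holding the comb there, still, in the gripper: do not put it down or let go.

Things in the scene. Friction and masses are not known exactly. Their poses are not given: they have to be found in the camera images.
- comb_mid (a point): centre (half-way up) of the long harmonica comb, a loose red plastic bar 120 x 30 x 12 mm (x, y, z) that lies flat on the counter, about 45 g. Twelve channels cut right through its thickness open at its +y long side and get shorter from its -x end (longest, 26 mm) to its +x end (shortest, 9 mm); its -y long side is a closed spine. Grasp it across its 30 mm width. A shorter comb of the same kind (84 mm) is not wanted.
- comb_long_end (a point): middle of the comb's end face beside the longest channels: 60 mm from comb_mid along the comb's -x, half-way up
- plate_mid (a point): centre of the top face of the long reed plate, a loose flat brass plate 120 x 30 x 2 mm (x, y, z) with twelve reed slots that run from near its +y edge and get shorter from its -x end to its +x end. It lies flat and centred on the steel bench block, its top face 30 mm above the counter. z points up. A shorter reed plate (84 mm) lies on a wooden block and is not the target; the two blocks may have swapped places.
- plate_long_end (a point): middle of the plate's end beside the longest reeds: 60 mm from plate_mid along the plate's -x, on the top face
- bench_block: squat steel bench block 130 x 60 x 28 mm (x, y, z), fixed; origin at the centre of its underside. It carries the long reed plate, lengthwise along its x
- stand: slotted maple stand, fixed, 110 x 80 x 36 mm (x, y, z), origin at the centre of its underside; it grips three brass plates on end, at x = -34, 0 and 34 mm, each 3 mm thick in x, 30 mm wide in y, their tops 142 mm above the counter. It stands between the comb and the bench block
- wood_block: wooden block 110 x 60 x 24 mm, fixed, carrying the short reed plate; origin at the centre of its underside
- short_plate: bystander: short brass reed plate 84 x 26 x 2 mm lying on the wooden block; origin at the centre of its underside
- short_comb: bystander: short comb 84 x 26 x 10 mm, flat on the counter; origin at the centre of its underside
- file: bystander: tuning file 160 mm long (x from -65 to +95 mm), 12 mm high and up to 16 mm wide, lying between the stand and the blocks; origin on the counter under it
- screwdriver: bystander: screwdriver about 150 mm long lying along its x; origin under its middle
- jar: bystander: lidded glass jar, 48 mm across, 55 mm tall; origin at the centre of its underside
- cover: bystander: bent steel cover plate 110 x 30 x 14 mm; origin at the centre of its underside
- mug: bystander: mug 76 mm across, 85 mm tall, handle at +y; origin at the centre of its underside

How it is judged:
On the way, in this order (a step that is already met when the one before it is completed fails the run):
1. the comb is lifted clear of the counter, held in the fingers (height (world z) of comb_mid above 0.03 m and contact force between comb and the fingers above 0.3 N), for 0.1 s.
2. the comb passes above the plates in the stand (its centre within the stand's footprint, higher than the plate tops) (x of comb_mid in the frame of stand between -0.06 and 0.06 m and y of comb_mid in the frame of stand between -0.055 and 0.055 m and height (world z) of comb_mid above 0.148 m), for 0.05 s.
At the end, for the whole second after the job is handed in: Comb held still in the fingers, level within 7 degrees, its underside 3 to 18 mm above the long reed plate, touching neither plate nor block; centres within 8 mm horizontally, long-channel end within 12 mm of the plate's long-reed end; plate not shifted (z of comb_mid in the frame of plate_mid between 0.009 and 0.024 m and horizontal distance between comb_mid and plate_mid below 0.008 m and horizontal distance between comb_long_end and plate_long_end below 0.012 m and angle between comb_mid's own z axis and vertical below 0.12 rad and angle between plate_mid's own z axis and vertical below 0.03 rad and contact force between comb and the fingers above 0.3 N and contact force between comb and reed_plate below 0.05 N and contact force between comb and bench_block below 0.05 N and linear speed of comb below 0.02 m/s and angular speed of comb below 0.2 rad/s and distance of plate_mid from where it was at the start of the episode below 0.005 m); the arm keeps its last pose, push and grip.
It fails at once if the comb touches the reed plate or the bench block (contact force between comb and reed_plate above 0.3 N or contact force between comb and bench_block above 0.3 N).
It fails at once if the reed plate is shifted by more than 5 mm (distance of plate_mid from where it was at the start of the episode above 0.005 m).
It fails at once if the stand or its plates are bumped by the robot or the comb (over 1 N) (contact force between stand and anything else above 1 N).
It fails at once if a bystander is shifted by more than 10 mm (distance of any of short_plate, short_comb, file, screwdriver, jar, cover, mug from where it was at the start of the episode above 0.01 m).
It also fails if it takes over 38 s, if anything falls off the work surface, if the arm or the gripper's body presses on something with over 40 N, if the wrist force passes 120 N, or if a joint passes its speed limit or range.

ROBOT

A 6-joint arm with a two-finger parallel gripper is mounted at the origin on the work surface. World frame = base frame: x ahead of the robot, y to its left, z up, the work surface at z = 0. Lengths are in m, angles in rad, forces in N, time in s.
With the tool pointing down it reaches from about 0.3 to 0.75 m from the base axis. Payload 8.5 kg.
Tool frame: the origin (TCP) lies where the fingers leave the gripper's body, on its centre line; the fingertips stand 73 mm ahead of it and the grasp point (between the pads) lies 54 mm ahead of it (arm.pinch_z is the distance from the TCP to the grasp point, in m); z points along the fingers, y is the line along which they close (so a half turn about z gives the same grasp; the last joint's range is limited). The gripper opens to 85 mm and grips with 20 to 120 N. Pads are 22 mm wide; open, the fingers measure 114 mm over their backs; the gripper's body (76 mm by 85 mm) begins 54 mm behind the grasp point. The pads swing forward as they close: fully open they stand 13 mm farther back than shut.
Start: joints at [-1.457, 0.381, 1.297, -0, 1.464, -0.215], TCP at [0.178, -0.521, 0.304] pointing down, gripper open.
Joint ranges: [-3.11, 3.11], [-0.89, 2.33], [0.22, 2.48], [-1.42, 4.56], [0.17, 2.85], [-2.88, 2.88]. Speed limits (rad/s): [2.39, 2.39, 3.14, 3.14, 3.14, 3.14].

INTERFACE

Orientations are given as a 3x3 rotation matrix whose columns are the frame's x, y, z axes.
In Python, from bench import arm gives the robot as it stands.
- The arm moves only by the tool drive_tool, never from a script. Its argument "deltas" is a list that holds one entry, the list of rows, each a list of 5 numbers: the shift along the tool's x, y, z in mm, then the turn about the tool's z in rad, then the opening in per cent of the stroke, from 0 (shut) to 100 (fully open). In form: [[[x, y, z, turn, fingers], ...]]. A call has 1 to 12 rows; each row shifts and turns the commanded pose from where the row before left it, along the tool's axes as they then stand; what a row does not reach is not made up. A row lasts 1/8 s, in which the tool goes at most 62.5 mm and 10.7 degrees, less where a joint would pass 70% of its speed; a pose out of reach is approached as far as the arm can. A call is refused whole if a number of a shift passes 62.5 or a number of a turn 0.188, either way. A call with a gripper value outside its range is refused whole. The fingers move at their own pace and stop on an object; "force" is the grip in N (left out, the last holds). Time passes only in rows, so rows that do not move let the fingers close. It gives the time, the measured TCP pose, the force, the opening and the grip force at its end, in the units of the state.
- arm.get_state(): the state, without advancing time (a new reading comes with each control period).
- arm.snapshot(name): name is "scene" or "side" or "wrist"; returns the picture (420x560x3 uint8, blue, green, red); there is no depth.
- arm.camera_model(name): a dict with "fx", "fy", "cx", "cy" (pixels), "extrinsics" (4x4, takes a point from camera to world coordinates). Camera axes: x right, y down, z forward; pixel columns grow to the right and rows downward; lengths in m; the calibration is good to about 2 mm. A picture is of the moment at which its call begins: read the wrist's pose just before it. camera_model takes no time and is no camera call; for the wrist camera it gives the pose at the moment of the call.
- arm.close_job(): hands the job in; it is judged then, once.
The state is a dict: "t": time; "joints": joint angles; "qvel": joint speeds; "tau": joint torques, N m; "tcp_pos": TCP position; "orientation": TCP orientation; "wrist_force": force on the tool from outside, world axes, zero at the start; "torque": the same for the moment, N m; "gripper_width": finger opening in m; "grasp_force": force on a finger pad.
Only numpy, scipy, OpenCV 4.12 (cv2) and the standard library are available. Lean on these libraries where they do the work, as an engineer would, in place of code of your own. Each camera call takes 0.05 s, during which the arm holds its last target. There are 200 camera calls.

## Working session

There is one attempt and no reset: what is moved stays moved. The work goes in short steps, Python scripts to look and compute and a tool call to move; the robot and the scene stay as the last step left them, time stands still between calls to the robot, and variables do not carry over. Pictures are saved under pics/ and viewed, at most 10 in all, crops included, and the job is handed in when it is done.

Besides the shell and the picture viewer there is one more tool, called as name([rows], argument=value, ...), one row to a line, values as JSON. drive_tool: Moves the arm, as the interface text tells. Its arguments: {"type":"object","properties":{"deltas":{"type":"array"},"force":{"type":"number"}},"required":["deltas"]}

```bash
mkdir -p pics
cat > h.py <<'E'
import numpy as np, cv2
from bench import arm
def ray(cm,u,v,z):
    E=np.array(cm["extrinsics"]);d=E[:3,:3]@np.array([(u-cm["cx"])/cm["fx"],(v-cm["cy"])/cm["fy"],1]);o=E[:3,3]
    return o+d*(z-o[2])/d[2]
E
python3 - <<'E'
from h import *
a=arm.snapshot("scene");b=arm.snapshot("side")
cv2.imwrite("pics/scene.png",a);cv2.imwrite("pics/side.png",b)
for n in("scene","side","wrist"):
    c=arm.camera_model(n);print(n,c["fx"],np.round(np.array(c["extrinsics"]),3).tolist())
s=arm.get_state();print(s["t"],s["tcp_pos"],np.round(s["orientation"],3).tolist())
E
```

```text
scene 412.0859337351388 [[0.647, 0.533, -0.546, 1.196], [0.763, -0.432, 0.482, -0.564], [0.021, -0.728, -0.685, 0.845], [0.0, 0.0, 0.0, 1.0]]
side 493.4476131376263 [[-0.997, -0.056, 0.06, 0.467], [-0.08, 0.789, -0.609, 0.745], [-0.013, -0.612, -0.791, 1.026], [0.0, 0.0, 0.0, 1.0]]
wrist 347.08937566087815 [[0.322, -0.903, -0.284, 0.25], [-0.947, -0.308, -0.096, -0.496], [-0.001, 0.3, -0.954, 0.372], [0.0, 0.0, 0.0, 1.0]]
0.1 [ 0.17757441 -0.52038255  0.30336931] [[0.946, 0.323, -0.0], [0.323, -0.946, 0.001], [0.0, -0.001, -1.0]]
```

View pics/scene.png

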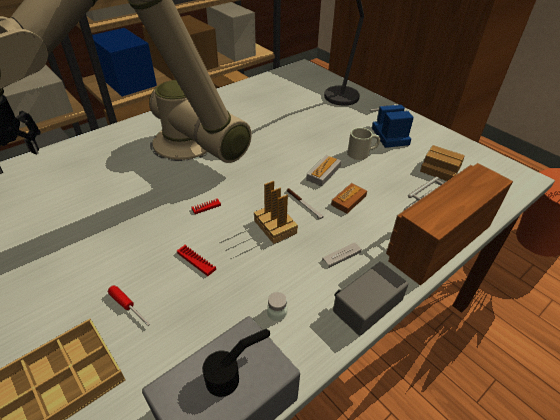

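View pics/side.png

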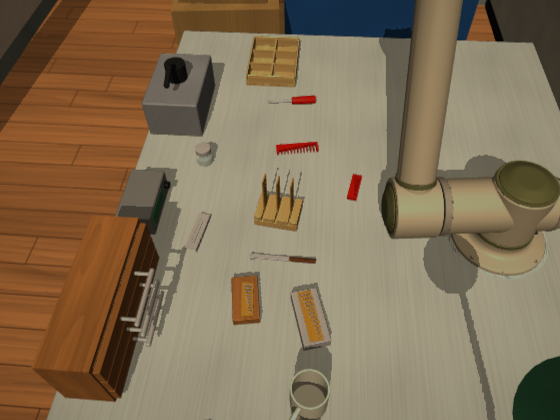

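The side view shows the long comb at about (297,148), the stand at (280,205), the steel block with its plate at (310,316), and the short comb at (354,187). I'll measure the contours and zoom in to see which way each piece points.

Run:
```python
from h import *
b=cv2.imread("pics/side.png");a=cv2.imread("pics/scene.png")
z=lambda im,x,y,w,h:cv2.resize(im[y:y+h,x:x+w],(400,300),interpolation=cv2.INTER_CUBIC)
cv2.imwrite("pics/zoom.png",np.vstack([np.hstack([z(b,260,125,80,60),z(b,260,280,100,75)]),np.hstack([z(a,160,235,80,60),z(a,290,140,80,60)])]))
cs=arm.camera_model("side");cc=arm.camera_model("scene")
hsv=cv2.cvtColor(b,cv2.COLOR_BGR2HSV)
def rect(im,cm,roi,zz,f):
    x,y,w,h=roi;m=np.zeros(im.shape[:2],np.uint8);hs=cv2.cvtColor(im,cv2.COLOR_BGR2HSV)
    m[y:y+h,x:x+w]=f(hs)[y:y+h,x:x+w]*255
    m=cv2.morphologyEx(m,cv2.MORPH_CLOSE,np.ones((5,5)))
    c=max(cv2.findContours(m,0,2)[0],key=cv2.contourArea)[:,0]
    P=np.array([ray(cm,u,v,zz)[:2] for u,v in c],np.float32)
    r=cv2.minAreaRect(P);print(roi,np.round(r[0],3),np.round(r[1],3),round(r[2],1),np.round(cv2.boxPoints(r),3).tolist())
red=lambda h:((h[...,0]<8)|(h[...,0]>172))&(h[...,1]>150)&(h[...,2]>90)
brass=lambda h:(h[...,0]>8)&(h[...,0]<32)&(h[...,1]>110)&(h[...,2]>90)
rect(b,cs,(260,125,80,45),.010,red);rect(a,cc,(165,235,60,45),.010,red)
rect(b,cs,(285,280,50,75),.030,brass);rect(a,cc,(300,150,45,40),.030,brass)
rect(b,cs,(240,165,70,75),.036,brass)
for p in((256,218),(300,226),(297,230),(254,222)):print(ray(cs,*p,.036).round(3))
for n,p in(("plates top L",(264,176)),("M",(278,172)),("R",(292,177))):print(n,ray(cs,*p,.142).round(3))
```

```text
(260, 125, 80, 45) [ 0.515 -0.265] [0.119 0.038] 8.3 [[0.453000009059906, -0.2540000081062317], [0.4580000042915344, -0.2919999957084656], [0.5759999752044678, -0.2750000059604645], [0.5709999799728394, -0.2370000034570694]]
(165, 235, 60, 45) [ 0.519 -0.266] [0.126 0.03 ] 10.1 [[0.45399999618530273, -0.2630000114440918], [0.46000000834465027, -0.2919999957084656], [0.5839999914169312, -0.27000001072883606], [0.5789999961853027, -0.2409999966621399]]
(285, 280, 50, 75) [0.454 0.265] [0.031 0.121] 16.4 [[0.421999990940094, 0.3190000057220459], [0.4560000002384186, 0.2029999941587448], [0.4860000014305115, 0.210999995470047], [0.4519999921321869, 0.3269999921321869]]
(300, 150, 45, 40) [0.458 0.264] [0.029 0.122] 16.5 [[0.4269999861717224, 0.3179999887943268], [0.460999995470047, 0.20100000500679016], [0.48899999260902405, 0.20999999344348907], [0.45500001311302185, 0.32600000500679016]]
(240, 165, 70, 75) [ 0.547 -0.043] [0.169 0.115] 83.9 [[0.48100000619888306, -0.12099999934434891], [0.5960000157356262, -0.13300000131130219], [0.6140000224113464, 0.03500000014901161], [0.49900001287460327, 0.04699999839067459]]
[0.6   0.015 0.036]
[0.489 0.032 0.036]
[0.496 0.045 0.036]
[0.604 0.028 0.036]
plates top L [ 0.581 -0.033  0.142]
M [ 0.548 -0.048  0.142]
R [ 0.514 -0.034  0.142]
```

View pics/zoom.png

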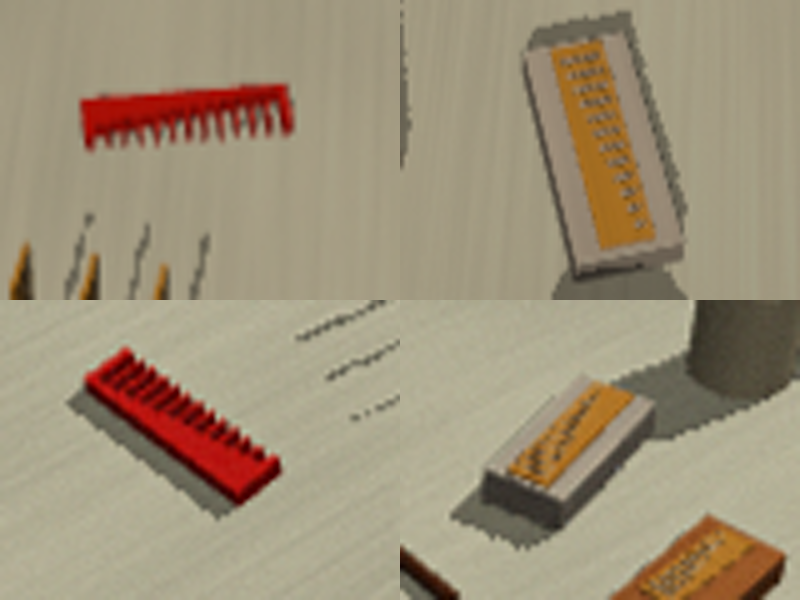

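The zooms show the comb's longest channels at its low-x end, opening toward +y, so its yaw is about 9°. The plate's longest reeds are at its low-y end, so its yaw is about 106°. Both views agree to within 4 mm and the sizes check out: comb ≈ (0.517, -0.266), plate ≈ (0.456, 0.265). I'll move above the comb.

drive_tool([
  [[33.6,-10.9,0,0,65],[33.6,-10.9,0,0,65],[33.6,-10.9,0,0,65],[33.6,-10.9,0,0,65],[33.6,-10.9,0,0,65],[33.6,-10.9,0,0,65],[33.6,-10.9,0,0,65],[33.6,-10.9,0,0,65],[33.6,-10.9,0,0,65],[33.6,-10.9,0,0,65],[33.6,-10.9,0,0,65],[33.6,-10.9,0,0,65]],
], force=40)

```text
t: 1.6
tcp_pos: [0.5178, -0.2657, 0.3036]
orientation: [[0.946, 0.323, -0.001], [0.323, -0.946, 0.0], [-0.0, -0.001, -1.0]]
wrist_force: [-0.2, -0.5, -1.0]
gripper_width: 0.0555
grasp_force: 0.0
```

drive_tool([
  [[0,0,30,0.085,65],[0,0,30,0.085,65],[0,0,0,0,65],[0,0,0,0,65]],
])

```text
t: 2.1
tcp_pos: [0.5172, -0.2668, 0.245]
orientation: [[0.987, 0.16, 0.001], [0.16, -0.987, -0.001], [0.001, 0.001, -1.0]]
wrist_force: [0.6, 0.0, 1.2]
gripper_width: 0.0555
grasp_force: 0.0
```

```bash
cat >> h.py <<'E'
red=lambda h:((h[...,0]<8)|(h[...,0]>172))&(h[...,1]>150)&(h[...,2]>60)
def rect(im,cm,zz,f,k=9):
    m=f(cv2.cvtColor(im,cv2.COLOR_BGR2HSV)).astype(np.uint8)*255
    m=cv2.morphologyEx(m,cv2.MORPH_CLOSE,np.ones((k,k)))
    c=max(cv2.findContours(m,0,2)[0],key=cv2.contourArea)[:,0]
    P=np.array([ray(cm,u,v,zz)[:2] for u,v in c],np.float32)
    r=cv2.minAreaRect(P);return r,c
def totool(s,d):return (np.array(s["orientation"]).T@np.array(d)*1000).round(1)
E
python3 - <<'E'
from h import *
s=arm.get_state();cm=arm.camera_model("wrist");w=arm.snapshot("wrist");cv2.imwrite("pics/w1.png",w)
r,c=rect(w,cm,.012,red,15);print(r,c.min(0),c.max(0))
print(s["t"],s["tcp_pos"],np.round(s["orientation"],3).tolist(),s["gripper_width"])
print(totool(s,[r[0][0]-s["tcp_pos"][0],r[0][1]-s["tcp_pos"][1],.076-s["tcp_pos"][2]]))
E
```

```text
((0.5176875591278076, -0.2683277726173401), (0.1182553619146347, 0.0285574309527874), 9.959604263305664) [259 124] [292 252]
2.1 [ 0.51721942 -0.26684791  0.24502978] [[0.987, 0.16, 0.001], [0.16, -0.987, -0.001], [0.001, 0.001, -1.0]] 0.05551748156391991
[1.00e-01 1.30e+00 1.69e+02]
```

View pics/w1.png

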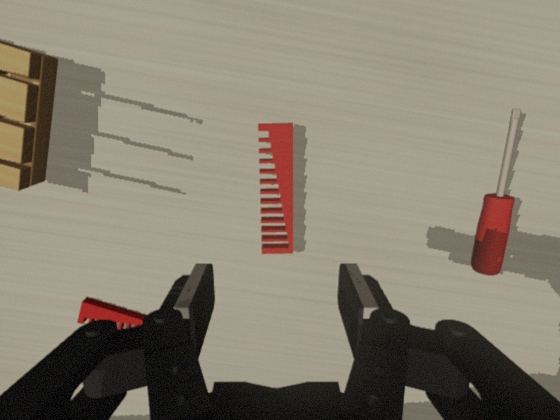

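The wrist view shows the comb at (276,188), between the open fingers and aligned to within 1°, with nothing in the way. I'll descend.

drive_tool([
  [[0,1.3,25,-0.013,65],[0,0,25,0,65],[0,0,25,0,65],[0,0,25,0,65],[0,0,25,0,65],[0,0,20,0,65],[0,0,10,0,60],[0,0,6,0,60],[0,0,4,0,60],[0,0,3,0,60],[0,0,0,0,60]],
])

```text
t: 3.52
tcp_pos: [0.5172, -0.2678, 0.076]
orientation: [[0.985, 0.171, 0.0], [0.171, -0.985, -0.0], [0.0, 0.0, -1.0]]
wrist_force: [0.1, -0.5, -0.3]
gripper_width: 0.0513
grasp_force: 0.0
```

drive_tool([
  [[0,0,0,0,45],[0,0,0,0,40],[0,0,0,0,35],[0,0,0,0,20],[0,0,0,0,20]],
], force=40)

```text
t: 4.15
tcp_pos: [0.5173, -0.2679, 0.0763]
orientation: [[0.985, 0.171, 0.0], [0.171, -0.985, -0.0], [0.0, 0.0, -1.0]]
wrist_force: [-1.9, 0.5, 5.2]
gripper_width: 0.0285
grasp_force: 40.0
```

Run:
```python
from h import *
s=arm.get_state();w=arm.snapshot("wrist");cv2.imwrite("pics/w2.png",w)
print(s["tcp_pos"],s["wrist_force"],s["gripper_width"],s["grasp_force"])
```

```text
[ 0.51726445 -0.26787427  0.07630621] [-1.90789718  0.4731255   5.19581478] 0.028481724456077117 39.99881029129028
```

View pics/w2.png

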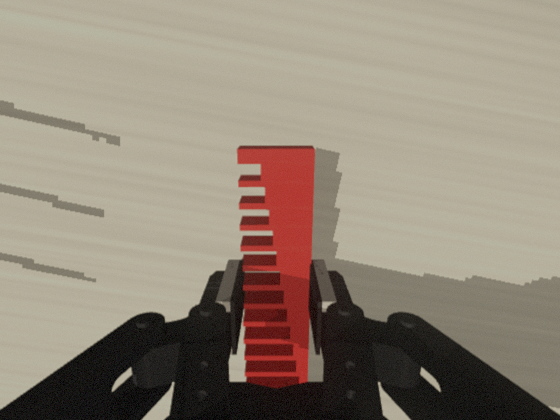

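The comb sits between the pads and is gripped at 40 N. I'll lift it straight up.

drive_tool([
  [[0,0,-5,0,20],[0,0,-10,0,20],[0,0,-20,0,20],[0,0,-25,0,20],[0,0,-25,0,20],[0,0,-25,0,20],[0,0,-25,0,20],[0,0,-25,0,20],[0,0,-15,0,20],[0,0,-8,0,20],[0,0,0,0,20]],
], force=50)

```text
t: 5.58
tcp_pos: [0.5171, -0.2678, 0.2589]
orientation: [[0.985, 0.171, -0.0], [0.171, -0.985, 0.0], [-0.0, -0.0, -1.0]]
wrist_force: [-0.4, 0.2, -0.2]
gripper_width: 0.0287
grasp_force: 49.4
```

Run:
```python
from h import *
s=arm.get_state();w=arm.snapshot("wrist");b=arm.snapshot("side");c=arm.snapshot("scene")
print(s["t"],s["tcp_pos"],s["wrist_force"],s["gripper_width"],s["grasp_force"])
cv2.imwrite("pics/w3.png",np.vstack([np.hstack([cv2.resize(x,(400,300)) for x in(w,b)]),np.hstack([cv2.resize(x[110:290,130:370],(400,300)) for x in(c,b)])]))
for p in((0.545,-.025),(.456,.265)):print(p,totool(s,[p[0]-s["tcp_pos"][0],p[1]-s["tcp_pos"][1],0]))
# stand centre: corners of its plate tops seen now
```

```text
5.575 [ 0.51712911 -0.2677948   0.25886203] [-0.39058658  0.15394253 -0.24617119] 0.028654263348533385 49.383054971694946
(0.545, -0.025) [  69.  -234.5    0. ]
(0.456, 0.265) [  30.8 -535.4    0. ]
```

View pics/w3.png

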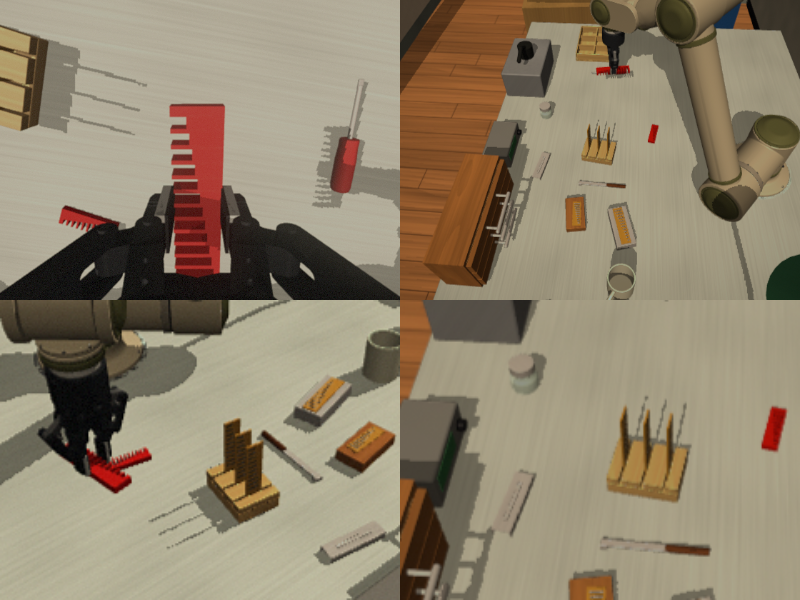

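Comb lifted level between the fingers; the short comb and stand are undisturbed. Next it goes over the stand, then toward the block.

drive_tool([
  [[6.9,-23.5,0,0,20],[6.9,-23.5,0,0,20],[6.9,-23.5,0,0,20],[6.9,-23.5,0,0,20],[6.9,-23.5,0,0,20],[6.9,-23.5,0,0,20],[6.9,-23.5,0,0,20],[6.9,-23.5,0,0,20],[6.9,-23.5,0,0,20],[6.9,-23.5,0,0,20],[0,0,0,0,20]],
])

```text
t: 7.1
tcp_pos: [0.5446, -0.0222, 0.2587]
orientation: [[0.985, 0.174, -0.001], [0.174, -0.985, 0.0], [-0.001, -0.001, -1.0]]
wrist_force: [0.2, -0.3, -0.5]
gripper_width: 0.0283
grasp_force: 49.4
```

drive_tool([
  [[-3.8,-30,0,0,20],[-3.8,-30,0,0,20],[-3.8,-30,0,0,20],[-3.8,-30,0,0,20],[-3.8,-30,0,0,20],[-3.8,-30,0,0,20],[-3.8,-30,0,0,20],[-3.8,-30,0,0,20],[-3.8,-30,0,0,20],[-3.8,-30,0,0,20],[0,0,0,0,20]],
])

```text
t: 8.48
tcp_pos: [0.4555, 0.2656, 0.2587]
orientation: [[0.985, 0.173, -0.0], [0.173, -0.985, -0.0], [-0.0, 0.0, -1.0]]
wrist_force: [0.4, -0.5, -0.3]
gripper_width: 0.0284
grasp_force: 49.5
```

drive_tool([
  [[0,0,0,-0.14,20],[0,0,0,-0.14,20],[0,0,0,-0.14,20],[0,0,0,-0.14,20],[0,0,0,-0.14,20],[0,0,0,-0.14,20],[0,0,0,-0.14,20],[0,0,0,-0.14,20],[0,0,0,-0.14,20],[0,0,0,-0.14,20],[0,0,0,-0.14,20],[0,0,0,-0.14,20]],
])

```text
t: 9.98
tcp_pos: [0.4565, 0.2635, 0.2588]
orientation: [[-0.281, 0.96, -0.0], [0.96, 0.281, -0.0], [-0.0, -0.0, -1.0]]
wrist_force: [0.3, -0.2, 0.2]
gripper_width: 0.0283
grasp_force: 49.5
```

drive_tool([
  [[0,0,25,0,20],[0,0,25,0,20],[0,0,0,0,20],[0,0,0,0,20]],
])

```text
t: 10.48
tcp_pos: [0.4568, 0.2642, 0.2098]
orientation: [[-0.277, 0.961, 0.001], [0.961, 0.277, 0.0], [-0.0, 0.001, -1.0]]
wrist_force: [0.5, -0.2, 0.5]
gripper_width: 0.0285
grasp_force: 49.5
```

Run:
```python
from h import *
s=arm.get_state();cm=arm.camera_model("wrist");w=arm.snapshot("wrist");b=arm.snapshot("side");c=arm.snapshot("scene")
cs=arm.camera_model("scene");cb=arm.camera_model("side")
print(s["t"],s["tcp_pos"],np.round(s["orientation"],3).tolist(),s["gripper_width"],s["grasp_force"])
print(s["joints"])
cv2.imwrite("pics/w4.png",np.vstack([np.hstack([cv2.resize(w,(400,300)),cv2.resize(b[240:390,210:410],(400,300))]),np.hstack([cv2.resize(c[110:230,260:420],(400,300)),cv2.resize(b,(400,300))])]))
r,cc=rect(w,cm,s["tcp_pos"][2]-.064,red,15);print("comb wrist",r,cc.min(0),cc.max(0))
```

```text
10.475 [0.45677053 0.26422999 0.20984099] [[-0.277, 0.961, 0.001], [0.961, 0.277, 0.0], [-0.0, 0.001, -1.0]] 0.028525072924115793 49.50328230857849
[ 2.99929215e-01  4.31540575e-01  1.51041129e+00 -1.15866386e-04
  1.19835856e+00  1.95252549e-02]
comb wrist ((0.4556836783885956, 0.2664235830307007), (0.031204069033265114, 0.11477053910493851), 15.592498779296875) [238 146] [313 388]
```

View pics/w4.png

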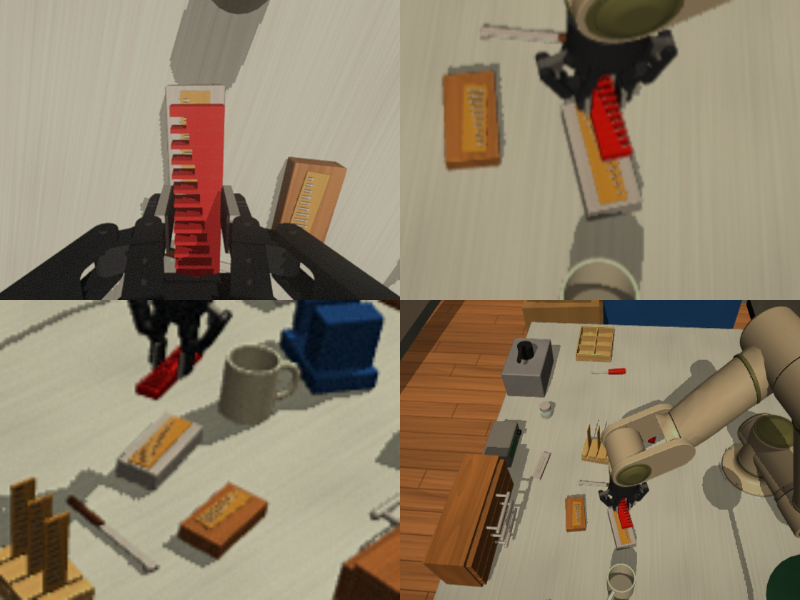

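The comb hangs over the steel block, roughly aligned, with its long-channel end over the long-reed end (both at low y). I'll descend part-way and compare the visible short ends in the wrist view.

drive_tool([
  [[0,0,15,0,20],[0,0,15,0,20],[0,0,15,0,20],[0,0,12,0,20],[0,0,10,0,20],[0,0,6,0,20],[0,0,0,0,20],[0,0,0,0,20]],
])

```text
t: 11.62
tcp_pos: [0.4564, 0.2647, 0.1363]
orientation: [[-0.277, 0.961, 0.001], [0.961, 0.277, 0.0], [0.0, 0.001, -1.0]]
wrist_force: [0.5, -0.2, -0.7]
gripper_width: 0.0284
grasp_force: 49.5
```

Run:
```python
from h import *
s=arm.get_state();cm=arm.camera_model("wrist");w=arm.snapshot("wrist");b=arm.snapshot("side");c=arm.snapshot("scene")
print(s["t"],s["tcp_pos"],np.round(s["orientation"],3).tolist())
z=s["tcp_pos"][2]-.070
r,cc=rect(w,cm,z+.006,red,15)
P=np.array([ray(cm,u,v,z+.006)[:2] for u,v in cc]);P=(P-np.array(s["tcp_pos"][:2]))@np.array(s["orientation"])[:2,:2]
print("comb in tool xy, mm",(P.min(0)*1000).round(1),(P.max(0)*1000).round(1), r)
br=lambda h:(h[...,0]>8)&(h[...,0]<32)&(h[...,1]>110)&(h[...,2]>90)
m=br(cv2.cvtColor(w,cv2.COLOR_BGR2HSV));m[:, :200]=0;m[:,340:]=0;ys,xs=np.nonzero(m);print("brass px",len(ys),xs.min(),xs.max(),ys.min(),ys.max())
cv2.imwrite("pics/w5.png",np.hstack([w[60:420,130:430],np.vstack([cv2.resize(b[260:360,270:350],(240,180)),cv2.resize(c[130:200,280:370],(240,180))])]))
```

```text
11.625 [0.45639455 0.26467888 0.13625301] [[-0.277, 0.961, 0.001], [0.961, 0.277, 0.0], [0.0, 0.001, -1.0]]
comb in tool xy, mm [-55.  -14.5] [59.7 15.1] ((0.4560098946094513, 0.26698529720306396), (0.029591413214802742, 0.11470425128936768), 16.094797134399414)
brass px 1053 243 302 138 272
```

View pics/w5.png

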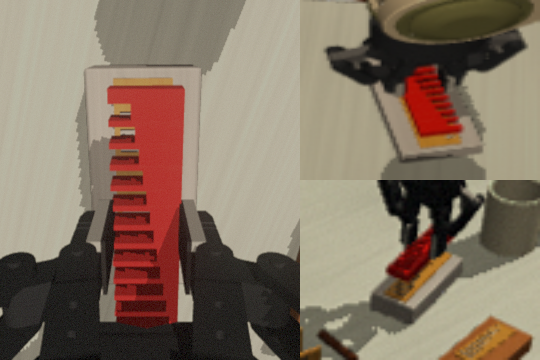

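Run:
```python
from h import *
s=arm.get_state();cm=arm.camera_model("wrist")
for n,u,v,z in(("plate L",243,138,.03),("plate R",302,138,.03),("block L",216,127,.028),("block R",329,126,.028)):
    print(n,(((ray(cm,u,v,z)[:2]-np.array(s["tcp_pos"][:2]))@np.array(s["orientation"])[:2,:2])*1000).round(1))
```

```text
plate L [ 58.5 -16.1]
plate R [58.5 13.2]
block L [ 63.7 -29.5]
block R [64.2 26.7]
```

In the wrist view the plate's short end is only 1 to 2 mm off the comb's. I'll correct that and go down the last 20 mm.

drive_tool([
  [[-1,-1.4,0,0,20],[0,0,5,0,20],[0,0,5,0,20],[0,0,4,0,20],[0,0,3,0,20],[0,0,3,0,20],[0,0,0,0,20],[0,0,0,0,20],[0,0,0,0,20],[0,0,0,0,20]],
])

```text
t: 13.02
tcp_pos: [0.4552, 0.2633, 0.116]
orientation: [[-0.277, 0.961, 0.0], [0.961, 0.277, 0.0], [0.0, 0.0, -1.0]]
wrist_force: [0.1, 0.0, -1.2]
gripper_width: 0.0286
grasp_force: 49.5
```

Run:
```python
from h import *
s=arm.get_state();cm=arm.camera_model("wrist");w=arm.snapshot("wrist");b=arm.snapshot("side");c=arm.snapshot("scene")
print(s["t"],s["tcp_pos"],s["qvel"],s["wrist_force"],s["grasp_force"])
for z in (.046,.052,.058):
    print(z,rect(w,cm,z,red,15)[0])
cv2.imwrite("pics/w6.png",np.hstack([w[60:420,130:430],np.vstack([cv2.resize(b[260:360,270:350],(240,180)),cv2.resize(c[130:200,280:370],(240,180))])]))
```

```text
13.025 [0.45520774 0.26327563 0.11602111] [ 1.62423583e-03  8.71089703e-04 -2.93425425e-03  5.04283677e-04
  1.09116545e-03 -4.93934261e-05] [ 0.06554993  0.04424804 -1.16370688] 49.50433552265167
0.046 ((0.45557206869125366, 0.26269087195396423), (0.03097745217382908, 0.11925610154867172), 16.11547088623047)
0.052 ((0.4546594023704529, 0.26585718989372253), (0.02964087203145027, 0.11411063373088837), 16.115463256835938)
0.058 ((0.4537467062473297, 0.26902350783348083), (0.028304310515522957, 0.108965203166008), 16.115476608276367)
```

View pics/w6.png

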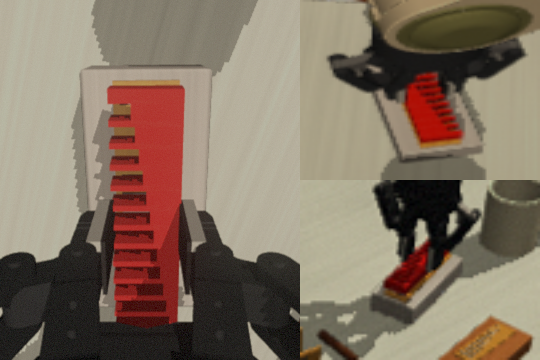

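The comb hovers level and still, lined up with the plate outline with a clear gap below it, so I'm handing in.

```bash
python3 -c "
from bench import arm
print(arm.close_job())"
```

```text
the job is handed in; nothing more can be done
None
```

The job is handed in: the comb is held still and level in the gripper about 10 mm above the long reed plate, lined up to within about 2 mm by the wrist camera, with its long-channel end over the long-reed end; the judge's result was not shown.

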